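Pastry tongs: put the stray slice back, then hold up the ordered cake

ROBOT

A 6-joint arm with a two-finger parallel gripper is mounted at the origin on the work surface. World frame = base frame: x ahead of the robot, y to its left, z up, the work surface at z = 0. Lengths are in mm, angles in rad, forces in N, time in s.
With the tool pointing down it reaches from about 300 to 775 mm from the base axis. Payload 14.6 kg.
Tool frame: the origin (TCP) lies between the finger pads, 19 mm behind the fingertips; this is the grasp point; z points along the fingers, y is the line along which they close (so a half turn about z gives the same grasp; the last joint's range is limited). The gripper opens to 94 mm and grips with 3 to 60 N. Pads are 16 mm wide; open, the fingers measure 119 mm over their backs; the gripper's body (75 mm by 177 mm) begins 78 mm behind the grasp point.
Start: joints at [-1.23, 0.3, 1.521, -0, 1.321, -0.067], TCP at [218.117, -504.89, 224.246] pointing down, gripper open.
Joint ranges: [-3.03, 3.03], [-0.79, 2.21], [0.23, 2.52], [-1.04, 4.18], [0, 3.07], [-2.55, 2.55]. Speed limits (rad/s): [2.22, 2.22, 2.57, 3.14, 3.14, 3.14].

INTERFACE

Orientations are given as [roll, pitch, yaw] about the fixed x, y, z axes, in that order (R = Rz(yaw) Ry(pitch) Rx(roll)).
In Python, from cell import env gives the robot as it stands. The module is installed in compiled form; this text tells all that it offers.
- The arm moves only by the tool send_rows, never from a script. Its argument "rows" is a list of rows, each an object of numbers: "dx", "dy", "dz": the shift along the tool's x, y, z normalised to -1 to 1, where 1 is 0.25 m; "yaw": the turn about the tool's z normalised to -1 to 1, where 1 is 60 degrees. A call has 1 to 5 rows; each row shifts and turns the commanded pose from where the row before left it, along the tool's axes as they then stand; what a row does not reach is not made up. A row lasts 1/8 s, in which the tool goes at most 62.5 mm and 10.7 degrees, less where a joint would pass 70% of its speed; a pose out of reach is approached as far as the arm can. A call with a number of a shift or a turn outside -1 to 1 is refused whole. A call with a gripper value outside its range is refused whole. "gripper" is the opening, from -1 (shut) to 1 (fully open), set as the call begins (left out, the last holds). The fingers move at their own pace and stop on an object; "squeeze" is the grip in N (left out, the last holds). Time passes only in rows, so rows that do not move let the fingers close. It gives the time, the measured TCP pose, the force, the opening and the grip force at its end, in the units of the state.
- env.get_obs(): the state, without advancing time (a new reading comes with each control period).
- env.grab_frame(name): name is "scene" or "top"; returns the picture (480x640x3 uint8, blue, green, red); there is no depth.
- env.camera_params(name): a dict with "intrinsics" (3x3 intrinsics, pixels), "k1" (the pictures are not rectified: a ray, as slopes to the right and down, at radius r is drawn at 1 + k1 r^2 times it, then the intrinsics apply), "extrinsics" (4x4, takes a point from camera to world coordinates). Camera axes: x right, y down, z forward; pixel columns grow to the right and rows downward; lengths in mm; the calibration is good to about 2 mm. A picture is of the moment at which its call begins. camera_params takes no time and is no camera call.
- env.job_done(): hands the job in; it is judged then, once.
The state is a dict: "time_s": time; "qpos": joint angles; "joint_velocities": joint speeds; "joint_torque": joint torques, N m; "eef_pos": TCP position; "tcp_rot": TCP orientation; "wrist_force": force on the tool from outside, world axes, zero at the start; "torque": the same for the moment, N m; "width": finger opening in mm; "finger_force": force on a finger pad.
Only numpy, scipy, OpenCV 4.12 (cv2) and the standard library are available. Lean on these libraries where they do the work, as an engineer would, in place of code of your own. Each camera call takes 0.05 s, during which the arm holds its last target. There are 200 camera calls.

TASK

A customer has ordered the little round fluted cake on the order tray, but a cake slice was left on that tray beside it. Take the tongs from their stand and, touching the pastries only with the tongs, first set the slice down gently (no dropping) in the middle of the gap between the two slices on the other tray, standing upright and in line with them, without shifting those two. Then grip the round cake with the tongs, lift it roughly upright to at least 12 cm above the counter, and finish while still holding it there in the tongs.

Things in the scene. Friction and masses are not known exactly. Their poses are not given: they have to be found in the camera images.
- tongs: Sprung steel pastry tongs, 157 mm long, 22 mm wide, 100 g, standing tips down in the stand. Origin: midway between the two jaw hinges at the top; metal reaches 5 mm above it, the jaw tips lie 152 mm below it. Own z points up along the tongs, y is the line along which the two jaws (at +y and -y, mirror images) open and close, x is the 22 mm width.
- tongs_grip (a point): Point midway between the black grip flats, 47 mm below the tongs' origin. Grip from above across the tongs' y; best TCP 38 mm below the origin (11 mm then left between gripper body and tongs' top). Flats: 20 mm wide (x), 25 to 69 mm below the origin; over their outer faces at rest 52 mm at the top end, 56 mm in the middle, 60 mm at the bottom end.
- tongs_tips (a point): Point midway between the lower ends of the jaw tips, 152 mm below the tongs' origin. Tip pads: 22 mm wide (x), 32 mm tall, 4 mm thick. Gap between their inner faces: 63 mm at rest, about 6 mm less for each 2 mm that the fingers press the flats together (fingers at 54 mm leave about 54, at 52 mm 51, at 50 mm 44, at 48 mm 38).
- jaw_l (a joint): Closing angle of each jaw (rad; both turn alike): 0 at rest (wide open), 0.09 at a 38 mm tip gap, 0.23 tips together. A spring pushes the jaws apart, 3 N on each flat at rest, 5 N at 0.09: fingers set to 52 to 54 mm hold the tongs safely in hand and open; above about 57 mm they are dropped. A grip of 25 to 30 N closes them firmly on a pastry.
- stand: Steel tongs stand, fixed, an upright open-topped pocket 36 x 92 x 60 mm (x, y, height), walls and floor 4 mm thick, with a thin plate round the foot. Origin: centre of its underside. At the start the tongs stand on its floor, centred, their y along the stand's y; the tongs come out straight up (clear after 60 mm).
- order_tray: Gilt metal tray, fixed, 220 x 150 mm (x, y) with a 10 mm rim, floor and walls 3 mm thick. Origin: centre of its underside. At the start it carries the stray slice and the round cake, one towards -x and one towards +x (which is which varies).
- slice_tray: A second tray of the same size, fixed, origin at the centre of its underside. It carries two cake slices centred about 78 mm either side of its centre along its x, their long sides along its y. The gap between them, centred on the tray's centre, is about 120 mm wide: the stray slice belongs in its middle.
- stray_slice: Layered cake slice (rigid), 34 x 64 x 38 mm (x, y, height), about 60 g, standing on the order tray. Origin: centre of its underside; grip it with the tongs across x (34 mm), near the middle of its length.
- bundt: Little round fluted cake with a domed top (rigid), 44 mm across, 35 mm high, upright sides up to 24 mm, about 45 g, standing on the order tray. Origin: centre of its underside, z up.
- slice_near: One of the two slices on the slice tray, same size and look as the stray one, loose, on the tray's -x side. Origin: centre of its underside.
- slice_far: The other slice on the slice tray, loose, on the tray's +x side. Origin: centre of its underside.
There are look-alikes about, which are no part of the job. Leave any purple look-alike of the bundt alone.

How it is judged (in metres and radians):
On the way, in this order (a step that is already met when the one before it is completed fails the run):
1. the gripper holds the tongs, lifted out of the stand (contact force between the fingers and tongs above 1 N and height (world z) of tongs above 0.21 m), for 0.2 s.
2. the stray slice is lifted off its tray in the tongs (contact force between tongs and stray_slice above 0.3 N and height (world z) of stray_slice above 0.02 m), for 0.2 s.
3. the stray slice stands in the middle of the gap on the slice tray, let go by the tongs (x of stray_slice in the frame of slice_tray between -0.022 and 0.022 m and y of stray_slice in the frame of slice_tray between -0.032 and 0.032 m and z of stray_slice in the frame of slice_tray below 0.008 m and angle between stray_slice's own z axis and vertical below 0.15 rad and angle between the y axis of stray_slice and the y axis of slice_tray, either way round below 0.35 rad and contact force between tongs and stray_slice below 0.02 N and linear speed of stray_slice below 0.03 m/s), for 0.2 s.
At the end, for the whole second after the job is handed in: Stray slice upright on the slice tray, within 22 mm (tray x) and 32 mm (tray y) of its centre, in line within 0.35 rad, let go; round cake gripped by the tongs, underside over 100 mm above the counter, tilt under 0.6 rad, still; fingers hold the tongs, hinge over 220 mm high (all of step 3 and height (world z) of bundt above 0.1 m and angle between bundt's own z axis and vertical below 0.6 rad and linear speed of bundt below 0.05 m/s and contact force between tongs and bundt above 0.3 N and contact force between the fingers and tongs above 1 N and height (world z) of tongs above 0.22 m); the arm keeps its last pose, push and grip.
It fails at once if the robot itself touches a pastry (contact force between any of the fingers, the arm and stray_slice above 0.3 N or contact force between any of the fingers, the arm and bundt above 0.3 N or contact force between any of the fingers, the arm and slice_near above 0.3 N or contact force between any of the fingers, the arm and slice_far above 0.3 N).
It fails at once if one of the two other slices is shifted by more than 20 mm (distance of any of slice_near, slice_far from where it was at the start of the episode above 0.02 m).
It fails at once if the stray slice or the round cake is dropped (falls free faster than 0.8 m/s) ((linear speed of stray_slice above 0.8 m/s and contact force between tongs and stray_slice below 0.01 N) or (linear speed of bundt above 0.8 m/s and contact force between tongs and bundt below 0.01 N)).
It also fails if it takes over 64 s, if anything falls off the work surface, if the arm or the gripper's body presses on something with over 40 N, if the wrist force passes 120 N, or if a joint passes its speed limit or range.

## Working session

There is one attempt and no reset: what is moved stays moved. The work goes in short steps, Python scripts to look and compute and a tool call to move; the robot and the scene stay as the last step left them, time stands still between calls to the robot, and variables do not carry over. Pictures are saved under pics/ and viewed, at most 13 in all, crops included, and the job is handed in when it is done.

Besides the shell and the picture viewer there is one more tool, called after ">>>" as name(argument=value, ...) on one line, values as JSON. send_rows: Moves the arm, as the interface text tells. Its arguments: {"type":"object","properties":{"rows":{"type":"array"},"gripper":{"type":"number"},"squeeze":{"type":"number"}},"required":["rows"]}

```bash
mkdir -p pics; cat > h.py <<'E'
import numpy as np, cv2
from cell import env
def ray(name,uv):
    p=env.camera_params(name);K=np.array(p["intrinsics"]);T=np.array(p["extrinsics"]);k=p["k1"]
    d=np.array([(uv[0]-K[0,2])/K[0,0],(uv[1]-K[1,2])/K[1,1]]);s=d.copy()
    for _ in range(30): s=d/(1+k*(s@s))
    return T[:3,3],T[:3,:3]@np.array([s[0],s[1],1])
def onz(name,uv,z):
    o,d=ray(name,uv);return o+d*(z-o[2])/d[2]
def proj(name,P):
    p=env.camera_params(name);K=np.array(p["intrinsics"]);T=np.array(p["extrinsics"]);k=p["k1"]
    c=T[:3,:3].T@(np.array(P,float)-T[:3,3]);s=c[:2]/c[2];s=s*(1+k*(s@s));return np.array([K[0,0]*s[0]+K[0,2],K[1,1]*s[1]+K[1,2]])
E
python3 - <<'E'
from h import *
for n in("top","scene"):
    cv2.imwrite(f"pics/{n}0.png",env.grab_frame(n));p=env.camera_params(n);print(n,np.round(p["extrinsics"],3).tolist(),p["intrinsics"],p["k1"])
print(env.get_obs())
E
```

```text
top [[-0.024, -0.998, 0.062, 469.42], [-1.0, 0.024, -0.003, 3.702], [0.002, -0.062, -0.998, 1066.579], [0.0, 0.0, 0.0, 1.0]] [[453.53072381   0.         322.92438555]
 [  0.         453.53072381 248.01334608]
 [  0.           0.           1.        ]] 0.019053023617289607
scene [[-0.585, 0.644, -0.492, 1086.698], [0.811, 0.458, -0.364, 396.812], [-0.009, -0.612, -0.791, 968.691], [0.0, 0.0, 0.0, 1.0]] [[502.99829148   0.         319.55860174]
 [  0.         502.99829148 236.17574538]
 [  0.           0.           1.        ]] -0.05936558947878656
{'time_s': 0.1, 'qpos': array([-1.22961737e+00,  3.00411648e-01,  1.52147920e+00, -1.52314619e-05,
        1.32065750e+00, -6.66112493e-02]), 'joint_velocities': array([-0.00032524,  0.00046403, -0.0034565 ,  0.000674  ,  0.00075399,
       -0.00035332]), 'joint_torque': array([ 3.93862929e-04, -5.32645583e+01, -3.53285551e+01,  7.09389593e-02,
        2.34849192e-02, -7.06622336e-05]), 'eef_pos': array([ 218.04436587, -504.72513935,  223.76202007]), 'tcp_rot': array([-3.14063810e+00, -4.88914020e-05,  4.07793963e-01]), 'wrist_force': array([-0.12737799, -0.48774679,  0.50301838]), 'torque': array([ 0.06488824, -0.02102631, -0.02365636]), 'finger_force': 0.0, 'width': 93.96633204728133}
```

View pics/top0.png

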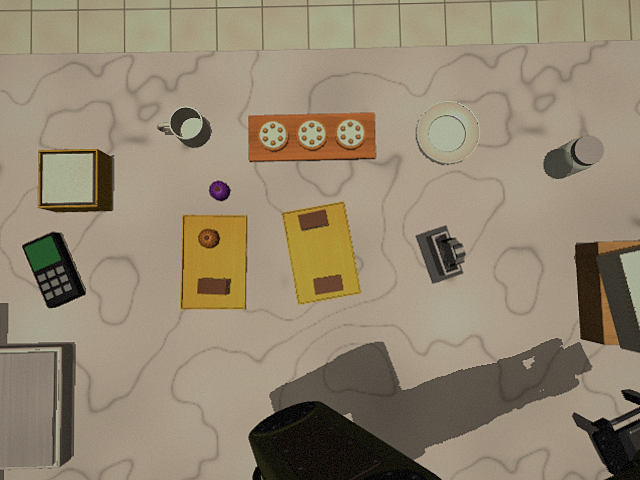

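View pics/scene0.png

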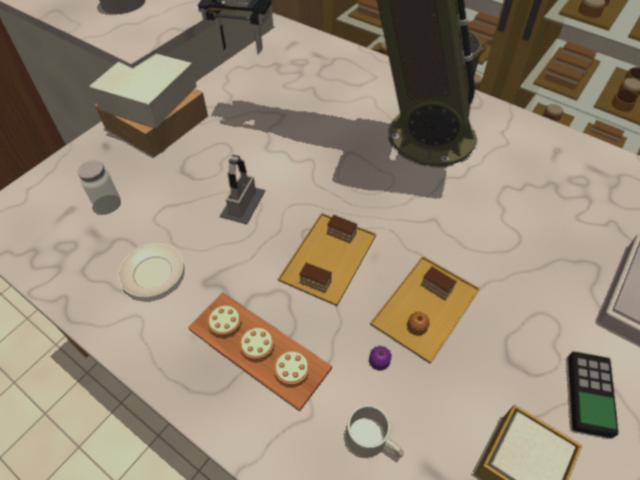

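Top view: the round cake is orange at (208,238) on the order tray. It could be confused with the purple one at (219,190) or the board cakes at (273/312/350,134). The stray slice is at (214,286) on the same tray. The slice-tray slices are at (313,219) and (328,284). The tongs stand is at (445,253), with only a plate and a jar nearby. Next: measure, and check the choice in one close crop.

```bash
cat > m.py <<'E'
from h import *
t=cv2.imread("pics/top0.png");hsv=cv2.cvtColor(t,cv2.COLOR_BGR2HSV)
def comps(m,box,amin):
    z=np.zeros_like(m);x0,y0,x1,y1=box;z[y0:y1,x0:x1]=m[y0:y1,x0:x1]
    c,_=cv2.findContours(z,cv2.RETR_EXTERNAL,cv2.CHAIN_APPROX_NONE)
    return [q for q in c if cv2.contourArea(q)>=amin]
def rect(c,z):
    P=np.array([onz("top",p,z)[:2] for p in c.reshape(-1,2).astype(float)],np.float32)
    return cv2.minAreaRect(P)
H,S,V=cv2.split(hsv)
for p in[(200,265),(214,286),(208,240),(313,219),(430,262),(445,230),(421,240),(300,240)]:print(p,hsv[p[1],p[0]])
tray=((H>17)&(H<32)&(S>140)).astype(np.uint8)*255
for c in comps(tray,(170,190,370,320),1000):print("tray",rect(c,10))
br=((V<120)&(S>60)&((H<20)|(H>170))).astype(np.uint8)*255
for c in comps(br,(185,205,360,300),60):print("slice/bundt",cv2.boundingRect(c),rect(c,41))
o=[]
for im,b in((t,(400,215,480,290)),(cv2.imread("pics/scene0.png"),(210,145,280,230)),(t,(175,170,255,315))):
    x0,y0,x1,y1=b;o.append(cv2.resize(im[y0:y1,x0:x1],None,fx=4 if y1>300 else 7,fy=4 if y1>300 else 7,interpolation=cv2.INTER_CUBIC)[:,:])
h=max(q.shape[0] for q in o);o=[cv2.copyMakeBorder(q,0,h-q.shape[0],0,4,0) for q in o]
m=np.hstack(o);s=min(800/m.shape[1],1);print(m.shape,s);cv2.imwrite("pics/crop1.png",cv2.resize(m,None,fx=s,fy=s))
E
python3 m.py
```

```text
(200, 265) [ 22 182 175]
(214, 286) [ 10 137  97]
(208, 240) [ 15 179 171]
(313, 219) [ 10 152  97]
(430, 262) [21 34 74]
(445, 230) [ 3 34 68]
(421, 240) [15 34 76]
(300, 240) [ 23 180 171]
tray ((510.61895751953125, 256.29656982421875), (151.26858520507812, 216.5180206298828), 88.52713012695312)
tray ((525.4576416015625, 5.473243713378906), (218.2449951171875, 148.65744018554688), 9.006446838378906)
slice/bundt (197, 278, 34, 17) ((454.4158935546875, 248.73440551757812), (73.02728271484375, 35.8392448425293), 86.36762237548828)
slice/bundt (314, 275, 29, 19) ((451.6022033691406, -8.185829162597656), (34.739830017089844, 62.94422149658203), 7.9625444412231445)
slice/bundt (198, 229, 22, 19) ((562.1671752929688, 259.1846008300781), (47.53983688354492, 40.91106414794922), 88.65313720703125)
slice/bundt (298, 210, 31, 20) ((597.7926025390625, 21.785043716430664), (36.45253372192383, 62.93909454345703), 10.986688613891602)
(595, 1382, 3) 0.5788712011577424
```

View pics/crop1.png

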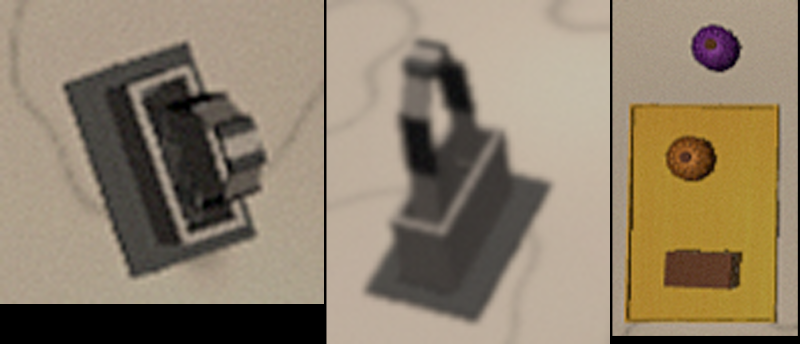

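Crop: the orange cake at (208,238) is the one wanted, and the purple one is off the tray. The slice's top face plus its right end face explain the 73 mm reading. The tongs' silver top is at about (459,253) top and (235,157) scene. Now the stand pose.

```bash
cat > m2.py <<'E'
from m import *
print('---')
f=4.052
a=lambda x,y:(400+x/f-.4,215+y/f-.4)
plate=[onz("top",a(*p),2)[:2] for p in[(65,85),(187,42),(257,236),(133,277)]]
rim=[onz("top",a(*p),60)[:2] for p in[(128,86),(194,66),(254,227),(184,243)]]
for n,q in(("plate",plate),("rim",rim)):
    q=np.array(q);print(n,q.mean(0),np.linalg.norm(np.roll(q,-1,0)-q,axis=1),cv2.minAreaRect(q.astype(np.float32)))
# tongs top by two views
b=lambda x,y:(210+(x-327)/f-.4,145+y/f-.4)
for ptop,ps in((a(242,150),b(430,48)),):
    o1,d1=ray("top",ptop);o2,d2=ray("scene",ps)
    s=np.linalg.lstsq(np.c_[d1,-d2],o2-o1,rcond=None)[0];print("top of tongs",o1+d1*s[0],o2+d2*s[1])
# rim in scene
q=np.array([onz("scene",b(*p),60)[:2] for p in[(393,220),(447,231),(507,130)]]);print("rim scene",q,(q[0]+q[2])/2)
s=cv2.imread("pics/scene0.png");hs=cv2.cvtColor(s,cv2.COLOR_BGR2HSV)
bm=((H<19)&(S>90)).astype(np.uint8)*255
for c in comps(bm,(190,220,230,260),60):
    print("bundt top",cv2.boundingRect(c),onz("top",cv2.minEnclosingCircle(c)[0],20),rect(c,20))
bm=((hs[...,0]<16)&(hs[...,1]>90)).astype(np.uint8)*255
for c in comps(bm,(400,305,440,340),60):
    print("bundt scene",cv2.boundingRect(c),onz("scene",cv2.minEnclosingCircle(c)[0],20))
dk=((V<110)&(S<150)&((H<20))).astype(np.uint8)*255
E
python3 m2.py | sed -n '/---/,$p'
```

```text
---
plate [ 515.01273911 -272.05230754] [ 75.4598245  119.02870352  75.64119264 117.45974576] ((514.9920043945312, -272.01141357421875), (119.02867889404297, 75.63694763183594), 17.46033477783203)
rim [ 514.54709192 -273.26401643] [37.99228842 93.69216603 39.28614755 90.90708546] ((513.9668579101562, -273.7356262207031), (94.94168853759766, 39.078433990478516), 17.385404586791992)
top of tongs [ 511.78233769 -269.73442567  165.78430644] [ 510.92716255 -268.4894625   165.36618032]
rim scene [[ 560.27656916 -273.90169058]
 [ 548.09848389 -241.38427373]
 [ 463.0812708  -266.73705877]] [ 511.67891998 -270.31937467]
bundt top (198, 228, 22, 20) [563.23845716 264.69573502  20.        ] ((564.1618041992188, 264.0620422363281), (49.05075454711914, 43.23872375488281), 66.85244750976562)
bundt scene (408, 312, 21, 23) [564.28383028 264.29646908  20.        ]
```

>>> send_rows(rows=[{"yaw": -0.175},{"yaw": -0.175},{"yaw": -0.175},{"yaw": -0.175}], gripper=1)

```text
invalid input
```

>>> send_rows(rows=[{"yaw": -0.175},{"yaw": -0.175},{"yaw": -0.175},{"yaw": -0.175},{"yaw": 0}])

```text
invalid input
```

```bash
cat > go.py <<'E'
import sys
from h import *
# usage: go x y z yawdeg -> total move in tool units (shift first, then turn)
o=env.get_obs();p=o["eef_pos"];r=o["tcp_rot"];ps=r[2]
x,y,z,a=map(float,sys.argv[1:5]);d=np.array([x,y,z])-p
dx=d[0]*np.cos(ps)+d[1]*np.sin(ps);dy=d[0]*np.sin(ps)-d[1]*np.cos(ps)
da=(a-np.degrees(ps)+180)%360-180
print("t",round(o["time_s"],2),"at",p.round(1),np.degrees(r).round(1),"w",round(o["width"],1),"ff",round(o["finger_force"],1))
print("total dx %.4f dy %.4f dz %.4f yaw %.4f | mm %.1f"%(dx/250,dy/250,-d[2]/250,-da/60,np.linalg.norm(d)))
E
python3 go.py 514 -271.5 210 107.4
```

```text
t 0.1 at [ 218.  -504.7  223.8] [-179.9   -0.    23.4] w 94.0 ff 0.0
total dx 1.4567 dy -0.3869 dz 0.0550 yaw -1.4006 | mm 377.1
```

>>> send_rows(rows=[{"dx": 0,"dy": 0,"dz": 0,"yaw": -0.175},{"dx": 0,"dy": 0,"dz": 0,"yaw": -0.175},{"dx": 0,"dy": 0,"dz": 0,"yaw": -0.175},{"dx": 0,"dy": 0,"dz": 0,"yaw": -0.175}], gripper=1)

```text
time_s: 0.6
eef_pos: [218.1, -504.8, 223.9]
tcp_rot: [-3.141, -0.0, 1.147]
wrist_force: [0.1, -0.0, 0.0]
width: 94.2
finger_force: 0.0
```

>>> send_rows(rows=[{"dx": 0,"dy": 0,"dz": 0,"yaw": -0.175},{"dx": 0,"dy": 0,"dz": 0,"yaw": -0.175},{"dx": 0,"dy": 0,"dz": 0,"yaw": -0.175},{"dx": 0,"dy": 0,"dz": 0,"yaw": -0.175},{"dx": 0,"dy": 0,"dz": 0,"yaw": 0}])

```text
time_s: 1.23
eef_pos: [218.1, -504.8, 224.0]
tcp_rot: [3.142, -0.001, 1.873]
wrist_force: [0.1, 0.1, 0.7]
width: 93.6
finger_force: 0.0
```

```bash
python3 go.py 514 -271.5 210 107.4
```

```text
t 1.23 at [ 218.1 -504.8  224. ] [180.   -0.  107.3] w 93.6 ff 0.0
total dx 0.5389 dy 1.4076 dz 0.0559 yaw -0.0017 | mm 377.1
```

>>> send_rows(rows=[{"dx": 0.054,"dy": 0.141,"dz": 0.005,"yaw": 0},{"dx": 0.054,"dy": 0.141,"dz": 0.005,"yaw": 0},{"dx": 0.054,"dy": 0.141,"dz": 0.005,"yaw": 0},{"dx": 0.054,"dy": 0.141,"dz": 0.005,"yaw": 0},{"dx": 0.054,"dy": 0.141,"dz": 0.005,"yaw": 0}])

```text
time_s: 1.85
eef_pos: [367.0, -387.0, 217.9]
tcp_rot: [-3.142, -0.0, 1.869]
wrist_force: [0.2, -0.9, -0.6]
width: 93.9
finger_force: 0.0
```

>>> send_rows(rows=[{"dx": 0.054,"dy": 0.141,"dz": 0.005,"yaw": 0},{"dx": 0.054,"dy": 0.141,"dz": 0.005,"yaw": 0},{"dx": 0.054,"dy": 0.141,"dz": 0.005,"yaw": 0},{"dx": 0.054,"dy": 0.141,"dz": 0.005,"yaw": 0},{"dx": 0.054,"dy": 0.141,"dz": 0.005,"yaw": 0}])

```text
time_s: 2.48
eef_pos: [515.1, -269.9, 211.5]
tcp_rot: [-3.141, -0.0, 1.869]
wrist_force: [-0.6, -0.1, 0.4]
width: 93.8
finger_force: 0.0
```

```bash
python3 go.py 514 -271.5 118 107.4; python3 - <<'E'
from h import *
a=env.grab_frame("scene")[100:240,170:320];cv2.imwrite("pics/s1.png",cv2.resize(a,None,fx=4,fy=4))
E
```

```text
t 2.48 at [ 515.1 -269.9  211.5] [-180.    -0.   107.1] w 93.8 ff 0.0
total dx -0.0048 dy -0.0062 dz 0.3741 yaw -0.0056 | mm 93.6
```

View pics/s1.png

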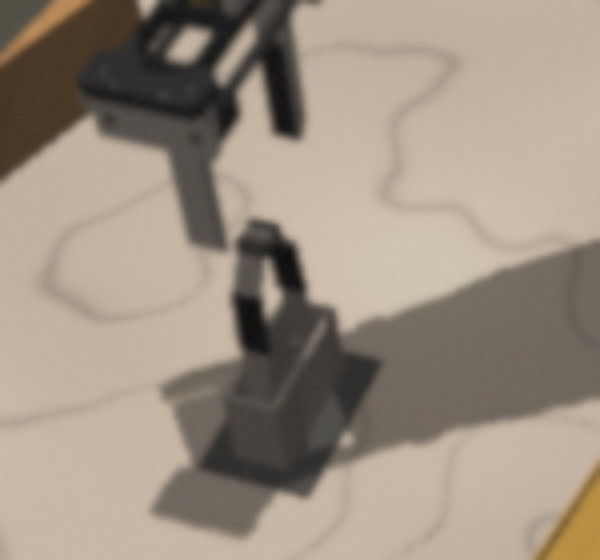

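The open fingers (at about (200,230) and (285,120) in the crop) straddle the tongs, centred. Descending.

>>> send_rows(rows=[{"dx": -0.005,"dy": -0.006,"dz": 0.075,"yaw": -0.005},{"dx": 0,"dy": 0,"dz": 0.075,"yaw": 0},{"dx": 0,"dy": 0,"dz": 0.075,"yaw": 0},{"dx": 0,"dy": 0,"dz": 0.075,"yaw": 0},{"dx": 0,"dy": 0,"dz": 0.074,"yaw": 0}])

```text
time_s: 3.15
eef_pos: [513.1, -272.5, 117.4]
tcp_rot: [-3.141, -0.0, 1.875]
wrist_force: [-0.0, -0.7, -0.0]
width: 93.9
finger_force: 0.0
```

>>> send_rows(rows=[{"dx": 0,"dy": 0,"dz": 0,"yaw": 0},{"dx": 0,"dy": 0,"dz": 0,"yaw": 0},{"dx": 0,"dy": 0,"dz": 0,"yaw": 0},{"dx": 0,"dy": 0,"dz": 0,"yaw": 0}], gripper=0.128, squeeze=25)

```text
time_s: 3.65
eef_pos: [513.4, -272.6, 118.8]
tcp_rot: [3.141, 0.001, 1.879]
wrist_force: [0.6, -0.9, 0.1]
width: 57.3
finger_force: 3.9
```

>>> send_rows(rows=[{"dx": 0,"dy": 0,"dz": 0,"yaw": 0},{"dx": 0,"dy": 0,"dz": 0,"yaw": 0},{"dx": 0,"dy": 0,"dz": 0,"yaw": 0}])

```text
time_s: 4.03
eef_pos: [513.3, -272.7, 118.7]
tcp_rot: [3.141, 0.001, 1.879]
wrist_force: [-0.7, -0.4, 5.5]
width: 53.2
finger_force: 9.2
```

>>> send_rows(rows=[{"dx": 0,"dy": 0,"dz": -0.1,"yaw": 0},{"dx": 0,"dy": 0,"dz": -0.1,"yaw": 0},{"dx": 0,"dy": 0,"dz": -0.12,"yaw": 0},{"dx": 0,"dy": 0,"dz": -0.1,"yaw": 0},{"dx": 0,"dy": 0,"dz": 0,"yaw": 0}])

```text
time_s: 4.65
eef_pos: [513.7, -272.7, 224.4]
tcp_rot: [3.14, 0.002, 1.879]
wrist_force: [-0.5, 0.1, -1.3]
width: 53.4
finger_force: 3.5
```

```bash
python3 go.py 454 253 223 88; python3 - <<'E'
from h import *
s=env.grab_frame("scene");t=env.grab_frame("top");cv2.imwrite("pics/st2.png",s);cv2.imwrite("pics/tt2.png",t)
g=env.get_obs()["eef_pos"]
c=[]
for n,i in(("scene",s),("top",t)):
    u,v=proj(n,g-[0,0,40]).astype(int);print(n,u,v,"tips",proj(n,g-[0,0,114]));u=max(u,60);v=max(v,60);c.append(cv2.resize(i[v-60:v+60,u-60:u+60],(400,400)))
cv2.imwrite("pics/c2.png",np.hstack(c))
E
```

```text
t 4.65 at [ 513.7 -272.7  224.4] [1.799e+02 1.000e-01 1.077e+02] w 53.4 ff 3.5
total dx 2.0759 dy 0.4106 dz 0.0057 yaw 0.3278 | mm 529.0
scene 232 150 tips [236.61895848 173.84730589]
top 463 250 tips [452.23026145 252.52167619]
```

View pics/c2.png

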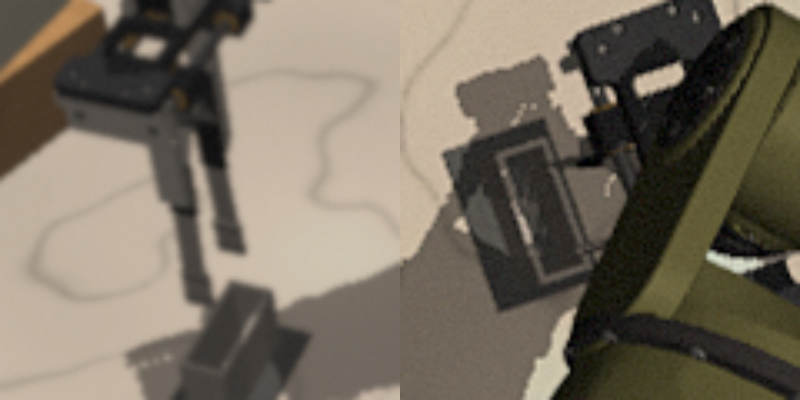

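Tongs are held, with tips hanging straight just above the stand. Turning and moving over to the order tray at height.

>>> send_rows(rows=[{"dx": 0,"dy": 0,"dz": 0,"yaw": 0.11},{"dx": 0,"dy": 0,"dz": 0,"yaw": 0.11},{"dx": 0,"dy": 0,"dz": 0,"yaw": 0.108},{"dx": 0.1,"dy": -0.015,"dz": 0,"yaw": 0},{"dx": 0.143,"dy": -0.021,"dz": 0,"yaw": 0}])

```text
time_s: 5.38
eef_pos: [505.7, -210.9, 221.3]
tcp_rot: [-3.139, -0.001, 1.534]
wrist_force: [0.4, 0.0, -2.1]
width: 53.3
finger_force: 3.5
```

>>> send_rows(rows=[{"dx": 0.15,"dy": -0.022,"dz": 0,"yaw": 0},{"dx": 0.15,"dy": -0.022,"dz": 0,"yaw": 0},{"dx": 0.15,"dy": -0.022,"dz": 0,"yaw": 0},{"dx": 0.15,"dy": -0.022,"dz": 0,"yaw": 0},{"dx": 0.15,"dy": -0.022,"dz": 0,"yaw": 0}])

```text
time_s: 6.0
eef_pos: [484.7, -21.8, 221.7]
tcp_rot: [-3.139, -0.0, 1.536]
wrist_force: [0.3, -0.3, -1.0]
width: 53.2
finger_force: 3.5
```

>>> send_rows(rows=[{"dx": 0.15,"dy": -0.022,"dz": 0,"yaw": 0},{"dx": 0.15,"dy": -0.022,"dz": 0,"yaw": 0},{"dx": 0.15,"dy": -0.022,"dz": 0,"yaw": 0},{"dx": 0.15,"dy": -0.022,"dz": 0,"yaw": 0},{"dx": 0.15,"dy": -0.022,"dz": 0,"yaw": 0}])

```text
time_s: 6.62
eef_pos: [463.8, 166.4, 221.7]
tcp_rot: [-3.14, 0.001, 1.536]
wrist_force: [0.2, -0.2, -0.8]
width: 53.2
finger_force: 3.5
```

>>> send_rows(rows=[{"dx": 0.15,"dy": -0.022,"dz": 0,"yaw": 0},{"dx": 0.12,"dy": -0.018,"dz": 0,"yaw": 0},{"dx": 0.08,"dy": -0.012,"dz": 0,"yaw": 0},{"dx": 0,"dy": 0,"dz": 0,"yaw": 0}])

```text
time_s: 7.12
eef_pos: [454.3, 253.7, 222.3]
tcp_rot: [-3.14, 0.001, 1.537]
wrist_force: [0.2, -1.3, -0.5]
width: 52.9
finger_force: 3.5
```

```bash
cat > m3.py <<'E'
from h import *
t=cv2.imread("pics/top0.png");hsv=cv2.cvtColor(t,cv2.COLOR_BGR2HSV);H,S,V=cv2.split(hsv)
print(V[286,194:236].tolist());print(S[286,194:236].tolist());print(V[274:298,210].tolist())
m=((V>85)&(V<125)&(H<18)).astype(np.uint8)*255
for box in((190,270,240,300),(305,265,350,300),(290,200,335,236)):
    z=np.zeros_like(m);z[box[1]:box[3],box[0]:box[2]]=m[box[1]:box[3],box[0]:box[2]]
    z=cv2.morphologyEx(z,cv2.MORPH_OPEN,np.ones((3,3)))
    for c in cv2.findContours(z,0,1)[0]:
        if cv2.contourArea(c)>100:
            P=np.array([onz("top",p,41)[:2] for p in c.reshape(-1,2).astype(float)],np.float32);print(cv2.minAreaRect(P))
E
python3 m3.py; python3 go.py 454 253 123 88
```

```text
[169, 174, 185, 125, 83, 86, 91, 89, 91, 91, 89, 92, 93, 94, 92, 96, 93, 92, 94, 96, 97, 95, 88, 92, 94, 95, 92, 94, 93, 98, 99, 96, 61, 50, 79, 75, 157, 178, 176, 173, 173, 170]
[190, 185, 179, 167, 147, 166, 160, 166, 149, 140, 143, 158, 140, 144, 147, 149, 143, 152, 152, 138, 137, 156, 162, 147, 149, 161, 139, 157, 143, 141, 134, 146, 192, 168, 71, 136, 188, 182, 175, 178, 181, 188]
[176, 173, 181, 142, 93, 101, 91, 94, 91, 93, 93, 92, 93, 98, 91, 92, 95, 92, 93, 97, 145, 181, 172, 173]
((453.54888916015625, 251.8218994140625), (57.38154983520508, 32.83893585205078), 83.389892578125)
((451.2260437011719, -8.222183227539062), (34.69797897338867, 63.028926849365234), 8.189497947692871)
((599.8851928710938, 23.156883239746094), (32.759464263916016, 61.11106872558594), 9.846163749694824)
t 7.12 at [454.3 253.7 222.3] [-179.9    0.    88.1] w 52.9 ff 3.5
total dx -0.0028 dy -0.0010 dz 0.3973 yaw 0.0011 | mm 99.3
```

>>> send_rows(rows=[{"dx": -0.003,"dy": -0.001,"dz": 0.07,"yaw": 0.035},{"dx": 0,"dy": 0,"dz": 0.07,"yaw": 0},{"dx": 0,"dy": 0,"dz": 0.07,"yaw": 0},{"dx": 0,"dy": 0,"dz": 0,"yaw": 0}])

```text
time_s: 7.62
eef_pos: [454.1, 251.3, 169.6]
tcp_rot: [-3.139, 0.001, 1.498]
wrist_force: [0.9, 0.1, -0.3]
width: 53.1
finger_force: 3.5
```

```bash
python3 go.py 454 253 123 86; python3 - <<'E'
from h import *
s=env.grab_frame("scene");cv2.imwrite("pics/c3.png",cv2.resize(s[215:375,360:500],None,fx=3.7,fy=3.7,interpolation=cv2.INTER_CUBIC))
g=env.get_obs()["eef_pos"];print(proj("scene",g-[0,0,114.7]),proj("scene",[454,253,41]))
E
```

```text
t 7.62 at [454.1 251.3 169.6] [-1.799e+02  1.000e-01  8.580e+01] w 53.1 ff 3.5
total dx 0.0069 dy -0.0007 dz 0.1864 yaw -0.0028 | mm 46.6
[439.5651581  275.16161684] [438.99134139 279.07327966]
```

View pics/c3.png

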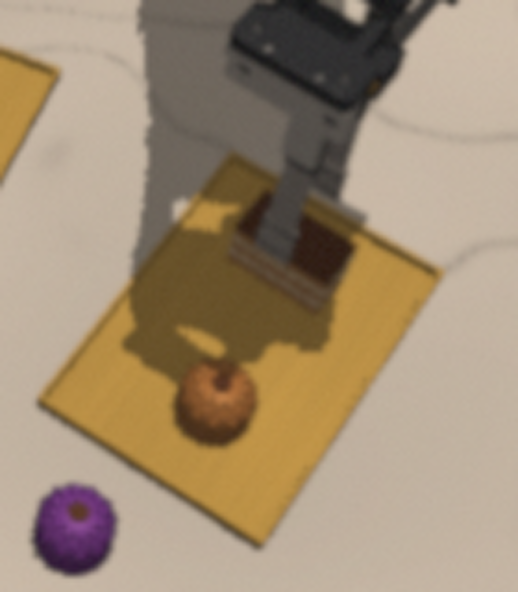

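```bash
python3 - <<'E'
from h import *
f=lambda P:((proj("scene",P)-[360,215])*3.7).round(0)
for n,P in(("jaw tip",(484,251,55)),("jaw edges",(484,240,55)),("jaw e2",(484,262,55)),("slice c",(454,253,41)),("corner +x+y",(471,285,41)),("+x-y",(471,221,41)),("-x-y",(437,221,41)),("-x+y",(437,285,41))):print(n,f(P))
u=lambda x,y:onz("scene",(360+x/3.7,215+y/3.7),41)[:2].round(1)
for p in((232,240),(322,290),(355,245),(265,195)):print(u(*p))
E
```

```text
jaw tip [269. 258.]
jaw edges [253. 249.]
jaw e2 [286. 267.]
slice c [292. 237.]
corner +x+y [328. 284.]
+x-y [231. 230.]
-x-y [258. 192.]
-x+y [354. 244.]
[476.5 224.8]
[476.6 284.2]
[437.5 286. ]
[436.7 225.5]
```

Jaw at (277,250) straddles the slice at (292,240), as projected. Lowering with a 1–2 mm correction and then gripping.

>>> send_rows(rows=[{"dx": 0.011,"dy": 0.005,"dz": 0.02,"yaw": -0.025},{"dx": 0,"dy": 0,"dz": 0.042,"yaw": 0},{"dx": 0,"dy": 0,"dz": 0.042,"yaw": 0},{"dx": 0,"dy": 0,"dz": 0.042,"yaw": 0},{"dx": 0,"dy": 0,"dz": 0.04,"yaw": 0}])

```text
time_s: 8.3
eef_pos: [455.7, 255.0, 123.4]
tcp_rot: [-3.141, 0.0, 1.525]
wrist_force: [-0.1, -0.3, -1.2]
width: 52.9
finger_force: 3.5
```

>>> send_rows(rows=[{"dx": 0,"dy": 0,"dz": 0,"yaw": 0},{"dx": 0,"dy": 0,"dz": 0,"yaw": 0},{"dx": 0,"dy": 0,"dz": 0,"yaw": 0}])

```text
time_s: 8.68
eef_pos: [456.0, 255.2, 124.6]
tcp_rot: [3.141, -0.0, 1.525]
wrist_force: [0.5, 0.3, -1.2]
width: 53.1
finger_force: 3.5
```

>>> send_rows(rows=[{"dx": 0,"dy": 0,"dz": 0,"yaw": 0},{"dx": 0,"dy": 0,"dz": 0,"yaw": 0}], gripper=0.03, squeeze=28)

```text
time_s: 8.93
eef_pos: [455.8, 255.1, 124.3]
tcp_rot: [-3.142, -0.0, 1.525]
wrist_force: [-0.2, 0.4, -0.5]
width: 48.6
finger_force: 4.8
```

>>> send_rows(rows=[{"dx": 0,"dy": 0,"dz": 0,"yaw": 0},{"dx": 0,"dy": 0,"dz": 0,"yaw": 0},{"dx": 0,"dy": 0,"dz": 0,"yaw": 0},{"dx": 0,"dy": 0,"dz": 0,"yaw": 0}], gripper=-0.2)

```text
time_s: 9.43
eef_pos: [455.8, 255.1, 124.3]
tcp_rot: [3.142, -0.0, 1.525]
wrist_force: [-0.5, 0.4, 0.1]
width: 46.8
finger_force: 28.0
```

>>> send_rows(rows=[{"dx": 0,"dy": 0,"dz": -0.02,"yaw": 0},{"dx": 0,"dy": 0,"dz": -0.04,"yaw": 0},{"dx": 0,"dy": 0,"dz": -0.07,"yaw": 0},{"dx": 0,"dy": 0,"dz": -0.09,"yaw": 0},{"dx": 0,"dy": 0,"dz": -0.08,"yaw": 0}])

```text
time_s: 10.05
eef_pos: [455.9, 255.1, 200.8]
tcp_rot: [3.141, -0.0, 1.525]
wrist_force: [0.1, -0.4, -2.0]
width: 46.6
finger_force: 28.0
```

```bash
python3 go.py 525.5 6 195 99.5; python3 - <<'E'
from h import *
s=env.grab_frame("scene");cv2.imwrite("pics/c4.png",cv2.resize(s[195:375,360:500],None,fx=3.3,fy=3.3,interpolation=cv2.INTER_CUBIC))
E
```

```text
t 10.05 at [455.9 255.1 200.8] [180.   -0.   87.4] w 46.6 ff 28.0
total dx -0.9826 dy 0.3235 dz 0.0231 yaw -0.2019 | mm 258.7
```

View pics/c4.png

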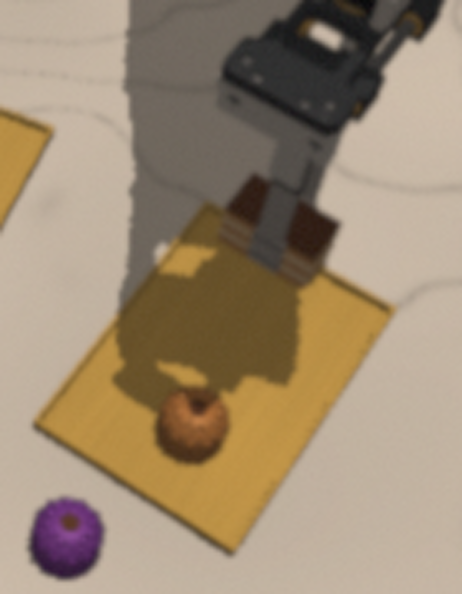

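Slice lifted level in the jaws at about (280,225). Carrying it to the gap.

>>> send_rows(rows=[{"dx": 0,"dy": 0,"dz": 0,"yaw": -0.1},{"dx": 0,"dy": 0,"dz": 0,"yaw": -0.1},{"dx": -0.07,"dy": 0.007,"dz": 0,"yaw": 0},{"dx": -0.12,"dy": 0.013,"dz": 0,"yaw": 0},{"dx": -0.13,"dy": 0.014,"dz": 0,"yaw": 0}])

```text
time_s: 10.72
eef_pos: [477.5, 175.8, 199.3]
tcp_rot: [3.141, 0.0, 1.732]
wrist_force: [-0.7, -0.5, -1.8]
width: 46.8
finger_force: 28.0
```

>>> send_rows(rows=[{"dx": -0.13,"dy": 0.014,"dz": 0,"yaw": 0},{"dx": -0.13,"dy": 0.014,"dz": 0,"yaw": 0},{"dx": -0.13,"dy": 0.014,"dz": 0,"yaw": 0},{"dx": -0.13,"dy": 0.014,"dz": 0,"yaw": 0},{"dx": -0.1,"dy": 0.011,"dz": 0,"yaw": 0}])

```text
time_s: 11.35
eef_pos: [519.1, 25.0, 199.3]
tcp_rot: [3.142, 0.0, 1.731]
wrist_force: [0.3, 0.4, -1.8]
width: 46.7
finger_force: 28.0
```

>>> send_rows(rows=[{"dx": -0.06,"dy": 0.006,"dz": 0,"yaw": 0},{"dx": -0.029,"dy": 0.003,"dz": 0,"yaw": 0},{"dx": 0,"dy": 0,"dz": 0,"yaw": 0}])

```text
time_s: 11.72
eef_pos: [524.9, 5.7, 199.2]
tcp_rot: [-3.142, -0.0, 1.734]
wrist_force: [0.5, 0.3, -2.0]
width: 46.9
finger_force: 28.0
```

```bash
python3 go.py 525.5 6 124.5 99.4; python3 - <<'E'
from h import *
s=env.grab_frame("scene");cv2.imwrite("pics/c5.png",cv2.resize(s[160:310,260:400],None,fx=3.6,fy=3.6,interpolation=cv2.INTER_CUBIC))
E
```

```text
t 11.72 at [524.9   5.7 199.2] [-180.    -0.    99.3] w 46.9 ff 28.0
total dx 0.0009 dy 0.0028 dz 0.2989 yaw -0.0010 | mm 74.7
```

View pics/c5.png

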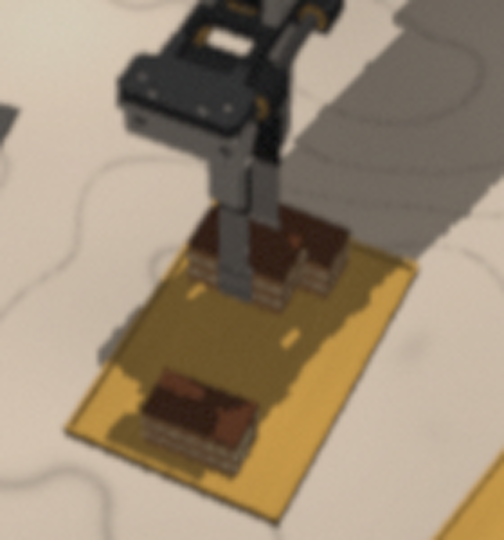

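Slice (at about (245,250)) is parallel to the other two, above the gap. Lowering.

>>> send_rows(rows=[{"dx": 0.001,"dy": 0.003,"dz": 0.05,"yaw": 0},{"dx": 0,"dy": 0,"dz": 0.07,"yaw": 0},{"dx": 0,"dy": 0,"dz": 0.07,"yaw": 0},{"dx": 0,"dy": 0,"dz": 0.06,"yaw": 0},{"dx": 0,"dy": 0,"dz": 0.03,"yaw": 0}])

```text
time_s: 12.4
eef_pos: [525.3, 6.4, 128.1]
tcp_rot: [-3.14, -0.0, 1.735]
wrist_force: [0.4, -0.1, -1.4]
width: 46.9
finger_force: 28.0
```

>>> send_rows(rows=[{"dx": 0,"dy": 0,"dz": 0.008,"yaw": 0},{"dx": 0,"dy": 0,"dz": 0.008,"yaw": 0},{"dx": 0,"dy": 0,"dz": 0,"yaw": 0}])

```text
time_s: 12.78
eef_pos: [525.7, 6.1, 125.5]
tcp_rot: [3.141, 0.0, 1.735]
wrist_force: [-0.6, -0.1, -1.7]
width: 46.8
finger_force: 28.0
```

>>> send_rows(rows=[{"dx": 0,"dy": 0,"dz": 0.004,"yaw": 0},{"dx": 0,"dy": 0,"dz": 0,"yaw": 0}])

```text
time_s: 13.02
eef_pos: [525.6, 6.1, 124.3]
tcp_rot: [3.142, 0.0, 1.735]
wrist_force: [-0.4, 0.4, -2.0]
width: 46.3
finger_force: 28.0
```

>>> send_rows(rows=[{"dx": 0,"dy": 0,"dz": 0.004,"yaw": 0},{"dx": 0,"dy": 0,"dz": 0,"yaw": 0}])

```text
time_s: 13.28
eef_pos: [525.7, 6.1, 123.6]
tcp_rot: [3.141, 0.0, 1.735]
wrist_force: [-1.4, -0.4, 4.2]
width: 46.6
finger_force: 28.0
```

Contact is felt (+4 N). Releasing and lifting straight up.

>>> send_rows(rows=[{"dx": 0,"dy": 0,"dz": 0,"yaw": 0},{"dx": 0,"dy": 0,"dz": 0,"yaw": 0}], gripper=0.06)

```text
time_s: 13.52
eef_pos: [525.5, 6.1, 123.1]
tcp_rot: [-3.141, -0.0, 1.735]
wrist_force: [-0.6, 0.4, -0.9]
width: 49.6
finger_force: 3.9
```

>>> send_rows(rows=[{"dx": 0,"dy": 0,"dz": 0,"yaw": 0},{"dx": 0,"dy": 0,"dz": 0,"yaw": 0},{"dx": 0,"dy": 0,"dz": 0,"yaw": 0},{"dx": 0,"dy": 0,"dz": 0,"yaw": 0}], gripper=0.128)

```text
time_s: 14.02
eef_pos: [525.6, 6.1, 123.2]
tcp_rot: [-3.142, 0.0, 1.735]
wrist_force: [-0.1, 0.4, -0.8]
width: 53.2
finger_force: 3.5
```

>>> send_rows(rows=[{"dx": 0,"dy": 0,"dz": -0.03,"yaw": 0},{"dx": 0,"dy": 0,"dz": -0.06,"yaw": 0},{"dx": 0,"dy": 0,"dz": -0.1,"yaw": 0},{"dx": 0,"dy": 0,"dz": -0.1,"yaw": 0},{"dx": 0,"dy": 0,"dz": -0.05,"yaw": 0}])

```text
time_s: 14.65
eef_pos: [526.0, 6.1, 210.5]
tcp_rot: [3.139, 0.001, 1.735]
wrist_force: [0.2, 0.1, -1.0]
width: 53.2
finger_force: 3.5
```

```bash
python3 go.py 563.5 264.5 205 90;python3 go.py 563.5 264.5 205 99.4; python3 - <<'E'
from h import *
s=env.grab_frame("scene");t=env.grab_frame("top");cv2.imwrite("pics/t6.png",t)
cv2.imwrite("pics/c6.png",cv2.resize(s[160:360,250:490],None,fx=2.9,fy=2.9,interpolation=cv2.INTER_CUBIC))
E
```

```text
t 14.65 at [526.    6.1 210.5] [179.9   0.   99.4] w 53.2 ff 3.5
total dx 0.9953 dy 0.3164 dz 0.0218 yaw 0.1564 | mm 261.2
t 14.65 at [526.    6.1 210.5] [179.9   0.   99.4] w 53.2 ff 3.5
total dx 0.9953 dy 0.3164 dz 0.0218 yaw -0.0002 | mm 261.2
```

View pics/c6.png

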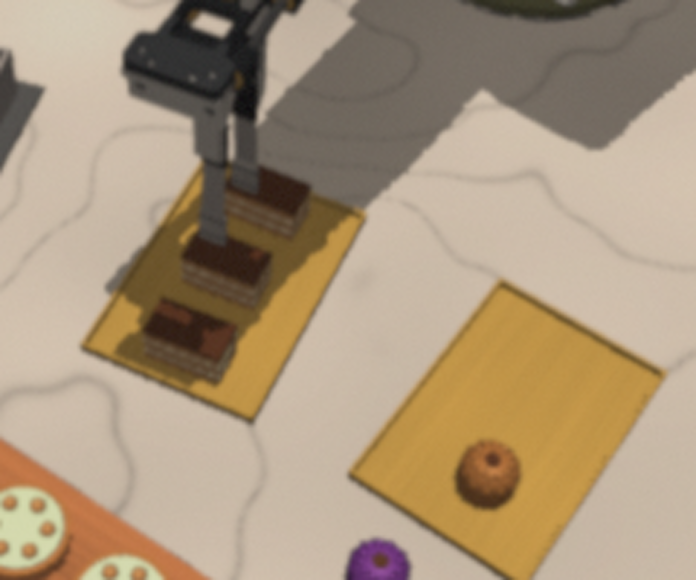

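Slice stands upright, centred and in line with the two others, which haven't moved. Going to the round cake, with the jaws opened to 54 mm at the fingers.

>>> send_rows(rows=[{"dx": 0.06,"dy": 0.019,"dz": 0,"yaw": 0},{"dx": 0.12,"dy": 0.038,"dz": 0,"yaw": 0},{"dx": 0.13,"dy": 0.041,"dz": 0,"yaw": 0},{"dx": 0.13,"dy": 0.041,"dz": 0,"yaw": 0},{"dx": 0.13,"dy": 0.041,"dz": 0,"yaw": 0}])

```text
time_s: 15.38
eef_pos: [546.3, 156.1, 207.1]
tcp_rot: [-3.14, -0.0, 1.735]
wrist_force: [-0.3, -0.2, -0.2]
width: 53.3
finger_force: 3.5
```

>>> send_rows(rows=[{"dx": 0.13,"dy": 0.041,"dz": 0,"yaw": 0},{"dx": 0.13,"dy": 0.041,"dz": 0,"yaw": 0},{"dx": 0.1,"dy": 0.032,"dz": 0,"yaw": 0},{"dx": 0.065,"dy": 0.022,"dz": 0,"yaw": 0},{"dx": 0,"dy": 0,"dz": 0,"yaw": 0}], gripper=0.149)

```text
time_s: 16.0
eef_pos: [562.6, 265.4, 207.4]
tcp_rot: [-3.14, 0.0, 1.736]
wrist_force: [0.1, -0.1, -0.9]
width: 54.1
finger_force: 3.4
```

>>> send_rows(rows=[{"dx": 0,"dy": 0,"dz": 0.06,"yaw": 0},{"dx": 0,"dy": 0,"dz": 0.06,"yaw": 0},{"dx": 0,"dy": 0,"dz": 0.04,"yaw": 0},{"dx": 0,"dy": 0,"dz": 0,"yaw": 0}])

```text
time_s: 16.5
eef_pos: [562.7, 264.0, 167.2]
tcp_rot: [-3.14, 0.0, 1.734]
wrist_force: [0.2, -0.5, -1.0]
width: 54.3
finger_force: 3.3
```

```bash
python3 go.py 563.5 264.5 122 99.4; python3 - <<'E'
from h import *
s=env.grab_frame("scene");t=env.grab_frame("top")
a=cv2.resize(s[250:350,370:470],(400,400),interpolation=cv2.INTER_CUBIC);b=cv2.resize(t[190:290,160:260],(400,400),interpolation=cv2.INTER_CUBIC)
cv2.imwrite("pics/c7.png",np.hstack([a,b]))
g=env.get_obs()["eef_pos"];r=env.get_obs()["tcp_rot"][2];y=np.array([np.sin(r),-np.cos(r),0])
for k in(-29,29):print("tip inner",(4*(proj("scene",g-[0,0,114.7]+k*y)-[370,250])).round())
E
```

```text
t 16.5 at [562.7 264.  167.2] [-179.9    0.    99.4] w 54.3 ff 3.3
total dx 0.0015 dy 0.0035 dz 0.1806 yaw -0.0006 | mm 45.2
tip inner [220. 215.]
tip inner [181. 305.]
```

View pics/c7.png

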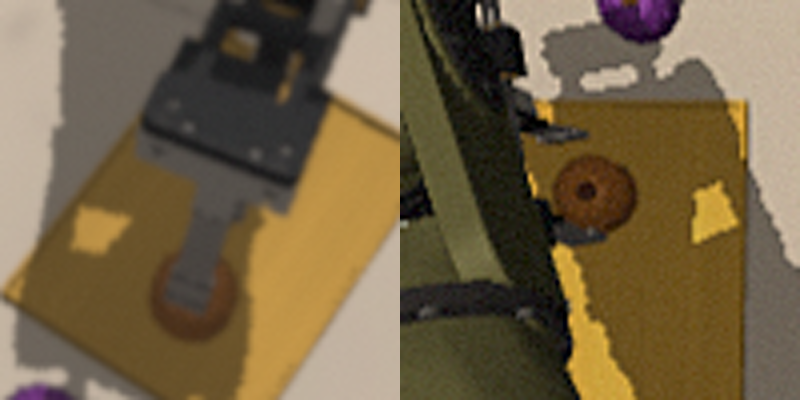

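Jaws at (190,290) scene, and (567,133)/(585,238) in the top panel, straddle the cake centre at (590,193). Lowering slowly.

>>> send_rows(rows=[{"dx": 0.002,"dy": 0,"dz": 0.03,"yaw": 0},{"dx": 0,"dy": 0,"dz": 0.03,"yaw": 0},{"dx": 0,"dy": 0,"dz": 0.02,"yaw": 0},{"dx": 0,"dy": 0,"dz": 0,"yaw": 0}])

```text
time_s: 17.1
eef_pos: [562.7, 264.9, 147.7]
tcp_rot: [-3.141, 0.0, 1.735]
wrist_force: [0.2, -0.4, -2.3]
width: 53.8
finger_force: 3.4
```

>>> send_rows(rows=[{"dx": 0,"dy": 0,"dz": 0.03,"yaw": 0},{"dx": 0,"dy": 0,"dz": 0.03,"yaw": 0},{"dx": 0,"dy": 0,"dz": 0.03,"yaw": 0},{"dx": 0,"dy": 0,"dz": 0,"yaw": 0}])

```text
time_s: 17.6
eef_pos: [562.6, 264.8, 124.9]
tcp_rot: [-3.14, 0.0, 1.735]
wrist_force: [0.0, -0.7, -0.5]
width: 54.3
finger_force: 3.4
```

No contact on the way down. Gripping.

>>> send_rows(rows=[{"dx": 0,"dy": 0,"dz": 0.004,"yaw": 0},{"dx": 0,"dy": 0,"dz": 0,"yaw": 0}], gripper=0.08)

```text
time_s: 17.85
eef_pos: [563.0, 264.9, 124.9]
tcp_rot: [3.141, -0.0, 1.735]
wrist_force: [-0.3, 0.3, -1.1]
width: 50.8
finger_force: 3.8
```

>>> send_rows(rows=[{"dx": 0,"dy": 0,"dz": 0,"yaw": 0},{"dx": 0,"dy": 0,"dz": 0,"yaw": 0},{"dx": 0,"dy": 0,"dz": 0,"yaw": 0},{"dx": 0,"dy": 0,"dz": 0,"yaw": 0}], gripper=-0.2, squeeze=28)

```text
time_s: 18.35
eef_pos: [563.0, 264.9, 124.9]
tcp_rot: [3.141, -0.0, 1.735]
wrist_force: [0.6, -0.3, 0.5]
width: 49.6
finger_force: 28.0
```

>>> send_rows(rows=[{"dx": 0,"dy": 0,"dz": -0.02,"yaw": 0},{"dx": 0,"dy": 0,"dz": -0.05,"yaw": 0},{"dx": 0,"dy": 0,"dz": -0.08,"yaw": 0},{"dx": 0,"dy": 0,"dz": -0.08,"yaw": 0},{"dx": 0,"dy": 0,"dz": -0.08,"yaw": 0}])

```text
time_s: 18.98
eef_pos: [562.9, 264.9, 203.9]
tcp_rot: [3.141, -0.0, 1.735]
wrist_force: [0.4, 0.4, -0.9]
width: 49.2
finger_force: 28.0
```

>>> send_rows(rows=[{"dx": 0,"dy": 0,"dz": -0.08,"yaw": 0},{"dx": 0,"dy": 0,"dz": -0.08,"yaw": 0},{"dx": 0,"dy": 0,"dz": -0.06,"yaw": 0},{"dx": 0,"dy": 0,"dz": -0.03,"yaw": 0},{"dx": 0,"dy": 0,"dz": 0,"yaw": 0}])

```text
time_s: 19.6
eef_pos: [562.9, 264.9, 265.0]
tcp_rot: [3.141, -0.0, 1.735]
wrist_force: [-0.3, -0.2, -1.7]
width: 49.7
finger_force: 28.0
```

```bash
python3 - <<'E'
from h import *
s=env.grab_frame("scene");cv2.imwrite("pics/c8.png",cv2.resize(s[150:370,250:510],None,fx=2.7,fy=2.7,interpolation=cv2.INTER_CUBIC))
E
```

```text
(no output)
```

View pics/c8.png

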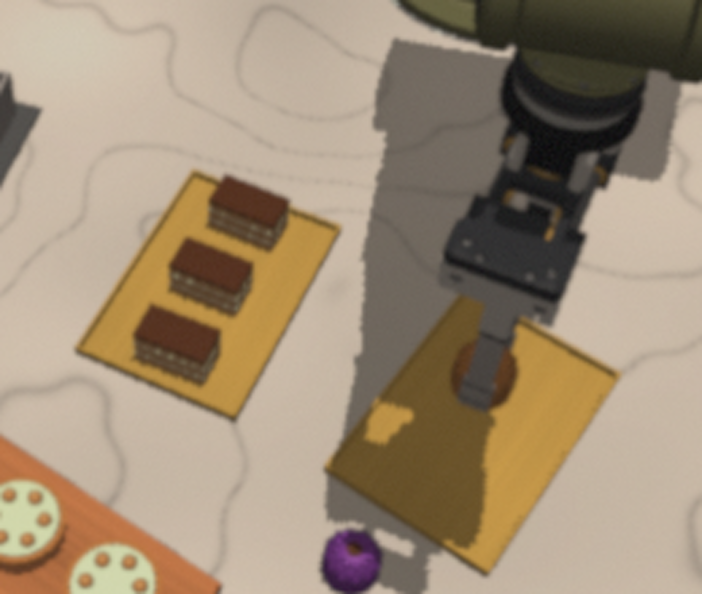

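Round cake held upright in the tongs at (485,370), underside about 143 mm up. All three slices stand in line. Handing in.

```bash
python3 -c "
from cell import env
print(env.job_done())"
```

```text
the job is handed in; nothing more can be done
None
```

The slice stands upright in the middle of the gap, in line with the other two, and the round cake is held in the tongs about 14 cm above the counter; the job was handed in at about 20 s, with no verdict returned.

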